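# Seat the display post in its three-ring holder

### The arm

A 6-joint arm with a two-finger parallel gripper is mounted at the origin on the work surface. World frame = base frame: x ahead of the robot, y to its left, z up, the work surface at z = 0. Lengths are in m, angles in rad, forces in N, time in s.
With the tool pointing down it reaches from about 0.25 to 0.775 m from the base axis. Payload 4 kg.
Tool frame: the origin (TCP) lies midway between the tips of the shut fingers; the grasp point (between the pads) lies 19 mm behind it; z points along the fingers, y is the direction in which the jaws open and shut (so a half turn about z gives the same grasp; the last joint's range is limited). The gripper opens to 94 mm and grips with 3 to 60 N. Pads are 16 mm wide; open, the fingers measure 119 mm over their backs; the gripper's body (75 mm by 177 mm) begins 78 mm behind the grasp point.
Start: joints at [-0.103, 0.087, 1.371, -0, 1.684, -0.103], TCP at [0.55, -0, 0.206] pointing down, gripper open.
Joint ranges: [-3.1, 3.1], [-0.76, 2.03], [0.27, 2.55], [-1.08, 4.22], [0.17, 2.65], [-2.57, 2.57]. Speed limits (rad/s): [2.79, 2.79, 3.14, 3.14, 3.14, 3.14].

### API

Orientations are given as [roll, pitch, yaw] about the fixed x, y, z axes, in that order (R = Rz(yaw) Ry(pitch) Rx(roll)).
In Python, from bench import robot, cams gives the robot as it stands.
- The arm moves only by the tool step_arm, never from a script. Its argument "plan" is a list that holds one entry, the list of rows, each a list of 5 numbers: the shift along the world's x, y, z in mm, then the turn about the world's z in rad, then the opening in per cent of the stroke, from 0 (shut) to 100 (fully open). In form: [[[tx, ty, tz, turn, fingers], ...]]. A call has 1 to 8 rows; each row is the pose to reach, as a shift and turn from the pose commanded when the call began; what a row does not reach only later rows make up. A row lasts 1/12 s, in which the tool goes at most 41.7 mm and 7.16 degrees, less where a joint would pass 70% of its speed; a pose out of reach is approached as far as the arm can. A call with a gripper value outside its range is refused whole. The fingers move at their own pace and stop on an object; the grip force is fixed at half the most. Time passes only in rows, so rows that repeat a pose let the fingers close. It gives the time, the measured TCP pose, the force and the opening at its end, in the units of the state.
- robot.get_obs(): the state, without advancing time (a new reading comes with each control period).
- cams.snapshot(name): name is "scene" or "side" or "wrist"; returns a dict with "frame" (400x640x3 uint8, red, green, blue), "camera_matrix" (3x3 intrinsics, pixels), "origin" and "attitude" of the camera in the world; the wrist camera has in their place "T_tool_cam" (4x4, takes a point from camera to tool coordinates, whose origin is the TCP and whose axes are the flange's). Camera axes: x right, y down, z forward; pixel columns grow to the right and rows downward; lengths in m; the calibration is good to about 2 mm. A picture is of the moment at which its call begins: read the wrist's pose just before it. There is no depth.
- robot.close_job(): hands the job in, once; it reports no verdict.
The state is a dict: "time": time; "joint_positions": joint angles; "qvel": joint speeds; "joint_torque": joint torques, N m; "tool_pos": TCP position; "ee_rot": TCP orientation; "wrist_force": force on the tool from outside, world axes, zero at the start; "wrist_torque": the same for the moment, N m; "width": finger opening in m.
Only numpy, scipy, OpenCV 4.12 (cv2) and the standard library are available. Lean on these libraries where they do the work, as an engineer would, in place of code of your own. Each camera call takes 0.05 s, during which the arm holds its last target. There are 200 camera calls.

### The job

Take the square-headed steel post out of its wooden storage block and stand it in the three-ring holder: lower it through the rings, from the widest at the top, until the smallest and lowest ring stops it, feeling for the stop, because that ring may be clamped at any height. Keep the post pressed down on that ring with a steady push of about 12 N for a second, never letting it bear on the holder with more than 25 N, then let go so that it stands upright in the holder, and leave the other goods where they are.

Things in the scene. Friction and masses are not known exactly. Their poses are not given: they have to be found in the camera images.
- post: loose upright steel post, 173 mm long, 0.25 to 0.5 kg. Origin: centre of its lower end; z up along it. From the lower end: round spigot, diameter 20 mm, 33 mm long (first 6 mm tapered from 12 mm), then a shoulder and a round body, diameter 28 mm, up to 128 mm, then a square head. It starts with its spigot in the storage block and its shoulder on the block's top
- post_head (a point): middle of the post's square head, 150.5 mm above its lower end. The head is 26 x 26 mm and 45 mm tall, its flats square to the post's x and y axes; hold the post here, from above
- post_shoulder (a point): centre of the post's shoulder, 33 mm above its lower end: a flat step that faces down, from the 20 mm spigot out to the 28 mm body, outer edge bevelled 1 mm. The lowest ring stops it
- block: fixed wooden storage block 100 x 100 x 45 mm, origin at the centre of its underside. One upright 22 mm hole, 40 mm deep, in the middle of its top, in which the post's spigot stands: draw the post up 33 mm to free it
- holder: fixed holder, steel rings on a dark base; origin on the upright axis of its three rings, at the underside of its base plate (150 x 120 x 6 mm, on the table). The rings are level and coaxial, each 10 mm high with 6 mm walls, shrinking downward. A flat spine 30 mm wide, 125 mm high, holds them, 52 to 64 mm from the axis on the holder's -x side. The lowest ring's bore is 23 mm: spigot in, shoulder stopped
- top_ring (a point): centre of the top ring's upper face, 125 mm above the holder's origin; bore 36 mm
- mid_ring (a point): centre of the middle ring's upper face, 95 mm above the holder's origin; bore 31 mm. Below it is the lowest ring, clamped by hand with its upper face anywhere 44 to 68 mm above the origin, different each time and not measured. That ring sits on stiff rubber: it yields about 1 mm per 10 N, 4 mm at most
- tin: bystander: food tin 74 mm in diameter, 100 mm high, origin at the centre of its underside; leave it
- drink: bystander: drink bottle 64 mm in diameter, 200 mm high, origin at the centre of its underside; leave it
- carton: bystander: cardboard carton 90 x 140 x 70 mm, origin at the centre of its underside; leave it
- hook_wheel: bystander: steel hub ring with four radial hooks lying flat, 150 mm across, 20 mm high, origin at the centre of its underside; leave it
Things that resemble listed ones, but are neither listed nor needed, are in the scene too. Several things have the shape of the post; the one meant has the colours described above.

How it is judged:
By the outcome, as a careful person would: the job done as asked, in the order asked, and still so for the second after the job is handed in, with the robot touching nothing.
It also fails if it takes over 61 s, if anything falls off the work surface, if the arm or the gripper's body presses on something with over 40 N, if the wrist force passes 120 N, or if a joint passes its speed limit or range.

## Working session

There is one attempt and no reset: what is moved stays moved. The work goes in short steps, Python scripts to look and compute and a tool call to move; the robot and the scene stay as the last step left them, time stands still between calls to the robot, and variables do not carry over. Pictures are saved under pics/ and viewed, about 8 in all and at most 12, crops included, and the job is handed in when it is done.

Besides the shell and the picture viewer there is one more tool, called after "Request:" by a JSON object that holds its "op" and its "data", one argument or row to a line. step_arm: Moves the arm, as the interface text tells. Its arguments: {"type":"object","properties":{"plan":{"type":"array"}},"required":["plan"]}

```bash
mkdir -p pics; python3 - <<'E'
from bench import robot, cams
import cv2,pickle
o=robot.get_obs();print(o)
d={}
for n in("scene","side"):
    s=cams.snapshot(n);d[n]=s;cv2.imwrite(f"pics/{n}0.png",s["frame"][:,:,::-1]);print(n,s["camera_matrix"],s["origin"],s["attitude"])
s=cams.snapshot("wrist");d["wrist"]=s;cv2.imwrite("pics/wrist0.png",s["frame"][:,:,::-1]);print(s["T_tool_cam"],s["camera_matrix"])
pickle.dump(d,open("d0.pkl","wb"))
E
```

```text
{'time': 0.0, 'joint_positions': array([-1.03106673e-01,  8.79303882e-02,  1.37223241e+00, -4.26094790e-06,
        1.68359747e+00, -1.03126302e-01]), 'qvel': array([-0.00081284,  0.00104915, -0.0005709 , -0.00069317, -0.00100414,
       -0.00111996]), 'joint_torque': array([ 1.28542815e-03, -3.40182602e+01, -3.02423716e+01,  7.18220207e-02,
        3.29729996e-02, -1.13141955e-04]), 'tool_pos': array([5.49455162e-01, 4.65944254e-05, 2.04328714e-01]), 'ee_rot': array([-3.13943612e+00, -2.18929596e-04,  1.57081525e+00]), 'wrist_force': array([ 1.33212369,  0.55269153, -0.04208227]), 'wrist_torque': array([-0.04607082,  0.0086177 ,  0.01669649]), 'width': 0.09418957133677226}
scene [[502.58212939   0.         315.7026146 ]
 [  0.         502.58212939 201.83490716]
 [  0.           0.           1.        ]] [ 1.45485558 -0.09396359  1.36839257] [-2.55245634  0.01029941  1.43417516]
side [[418.11182334   0.         324.14772103]
 [  0.         418.11182334 200.35038833]
 [  0.           0.           1.        ]] [ 0.11041521 -0.56778686  0.90231284] [-2.36683545 -0.01322182 -0.73196149]
[[ 5.89251497e-04 -9.72061482e-01 -2.34725645e-01  6.76763370e-02]
 [ 9.99999620e-01  4.22110941e-04  7.62309064e-04 -4.96765818e-04]
 [-6.41931015e-04 -2.34726005e-01  9.72061361e-01 -1.78562676e-01]
 [ 0.00000000e+00  0.00000000e+00  0.00000000e+00  1.00000000e+00]] [[346.1445761    0.         322.95708059]
 [  0.         346.1445761  198.03110555]
 [  0.           0.           1.        ]]
```

View pics/scene0.png

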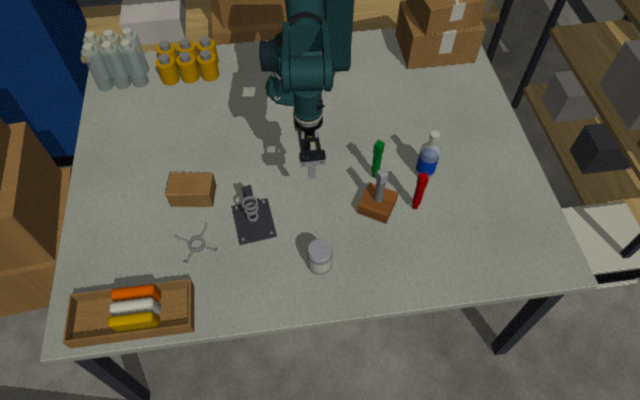

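View pics/side0.png

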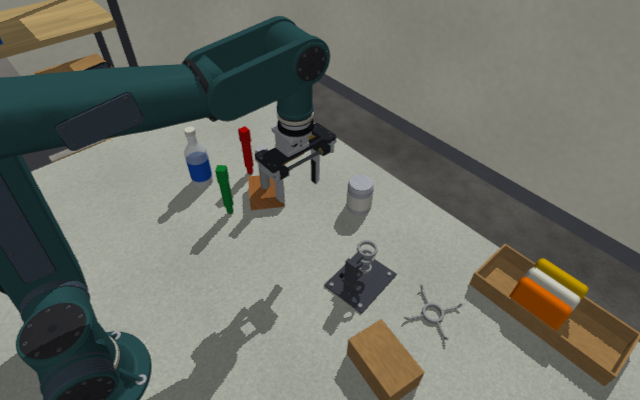

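Scene view: the candidates for the post are green at (377,158), red at (420,190) and grey steel in the wooden block at (381,187). I choose the steel one. The holder is at (253,215). Next is a close crop to check the choice.

```bash
cat > h.py <<'E'
import numpy as np,cv2,pickle
from scipy.spatial.transform import Rotation as R
def cam(s,o=None):
    K=s["camera_matrix"]
    if "T_tool_cam" in s:
        T=np.eye(4);T[:3,:3]=R.from_euler("xyz",o["ee_rot"]).as_matrix();T[:3,3]=o["tool_pos"]
        T=T@s["T_tool_cam"];return K,T[:3,:3],T[:3,3]
    return K,R.from_euler("xyz",s["attitude"]).as_matrix(),np.array(s["origin"])
def ray(c,u,v):
    K,Rm,p=c;return p,Rm@np.linalg.solve(K,[u,v,1.])
def onz(c,u,v,z):
    p,d=ray(c,u,v);return (p+d*(z-p[2])/d[2]).round(4)
def proj(c,X):
    K,Rm,p=c;q=K@Rm.T@(np.array(X)-p);return (q[:2]/q[2]).round(1)
E
python3 - <<'E'
from h import *
d=pickle.load(open("d0.pkl","rb"));c=cam(d["scene"])
f=d["scene"]["frame"][:,:,::-1]
a=cv2.resize(f[160:230,350:440],None,fx=6,fy=6,interpolation=2)
b=cv2.resize(f[175:250,225:285],None,fx=420/75,fy=420/75,interpolation=2)
cv2.imwrite("pics/crop1.png",np.hstack([a[:420],b[:420]]))
for n,u,v,z in[("posttop",382,172,.178+.0),("holder base",253,222,0),("topring",249,199,.125),("blocktop",378,201,.045),("carton",190,183,.07),("wheel",196,243,.02),("tin",319,245,.1)]:print(n,onz(c,u,v,z))
E
```

```text
posttop [0.5878 0.2111 0.178 ]
holder base [ 0.595  -0.1922  0.    ]
topring [ 0.5912 -0.1896  0.125 ]
blocktop [0.6018 0.2086 0.045 ]
carton [ 0.4641 -0.377   0.07  ]
wheel [ 0.6581 -0.3692  0.02  ]
tin [ 0.7623 -0.0024  0.1   ]
```

View pics/crop1.png

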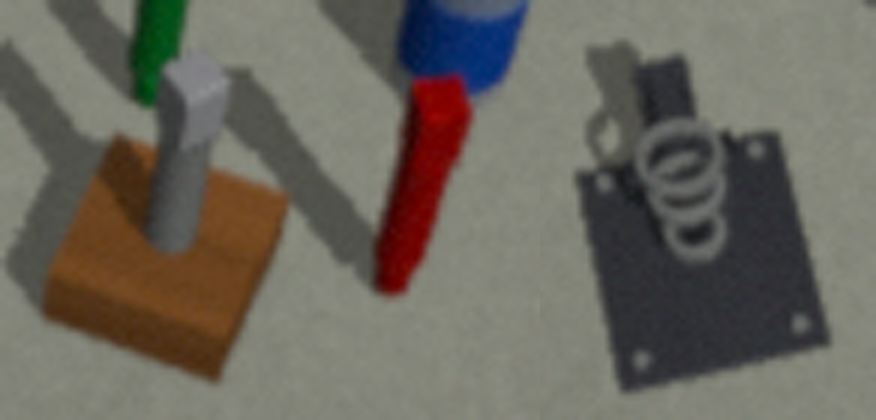

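The crop confirms it: the grey square-headed post stands in the brown block, head at (382,172) in the scene image. I move above it for a close look with the wrist camera.

Request:
{"op": "step_arm", "data": {
  "plan": [
    [[0,0,40,0,100],[10,40,80,0,100],[20,75,110,0,100],[25,110,125,0,100],[30,145,135,0,100],[35,180,135,0,100],[35,190,135,0,100],[35,190,135,0,100]]
  ]
}}

```text
time: 0.82
tool_pos: [0.5848, 0.1935, 0.3394]
ee_rot: [-3.14, -0.0, 1.576]
wrist_force: [-0.2, -0.4, -0.3]
width: 0.0942
```

```bash
python3 - <<'E'
from bench import robot, cams
from h import *
o=robot.get_obs();s=cams.snapshot("wrist");pickle.dump((o,s),open("w1.pkl","wb"))
cv2.imwrite("pics/w1.png",s["frame"][:,:,::-1]);print(o["tool_pos"],o["ee_rot"],o["time"],o["qvel"])
c=cam(s,o);print([proj(c,(.588,.211,z)) for z in(.185,.045)])
E
```

```text
[0.58480103 0.19353917 0.33940379] [-3.14012817e+00 -4.67846866e-04  1.57615112e+00] 0.8167 [-0.0649685  -0.02300924  0.04347805 -0.04450256  0.00754532 -0.03416575]
[array([326.8, 167.8]), array([325.8, 152.5])]
```

View pics/w1.png

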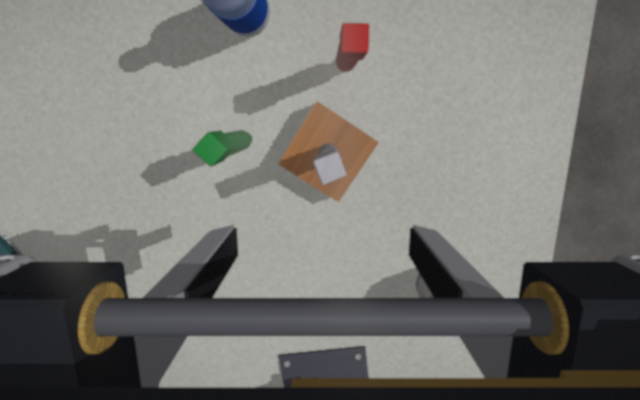

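The wrist view shows the grey head at (330,168) in the block (corners about (317,102), (378,142), (338,201), (279,161)), green at (210,148) and red at (355,38). Next I measure them.

```bash
python3 - <<'E'
from h import *
o,s=pickle.load(open("w1.pkl","rb"));c=cam(s,o);f=s["frame"]
hsv=cv2.cvtColor(f,cv2.COLOR_RGB2HSV)
p=f[168,330];print(p,f[120,320],hsv[168,330],f[60,500])
m=((hsv[...,1]<60)&(f.max(2)>p.max()-20)).astype(np.uint8);r=np.zeros_like(m);r[135:195,302:360]=1;m*=r
m=cv2.morphologyEx(m,cv2.MORPH_OPEN,np.ones((3,3)))
cn=max(cv2.findContours(m,0,1)[0],key=cv2.contourArea)
def quad(cn,z,n):
    b=cv2.boxPoints(cv2.minAreaRect(cn));w=np.array([onz(c,*q,z)[:2] for q in b])
    e=w[1]-w[0];e2=w[2]-w[1];print(n,b.round(1).tolist(),"ctr",w.mean(0),"len",np.linalg.norm(e).round(4),np.linalg.norm(e2).round(4),"ang",np.degrees(np.arctan2(*e[::-1])).round(1)%90)
quad(cn,.185,"head")
hu=hsv[...,0]
for n,mm,z in(("block",(hu<18)&(hsv[...,1]>90),.045),("green",(hu>40)&(hu<80)&(hsv[...,1]>120)&(f[...,1]>120),.173),("red",((hu<4)|(hu>174))&(hsv[...,1]>120)&(f[...,0]>160),.173)):
    mm=mm.astype(np.uint8);mm[210:]=0
    quad(max(cv2.findContours(mm,0,1)[0],key=cv2.contourArea),z,n)
sc=cam(pickle.load(open("d0.pkl","rb"))["scene"])
E
```

```text
[166 165 169] [147 109  80] [128   6 169] [162 162 157]
head [[313.79998779296875, 160.8000030517578], [337.79998779296875, 151.60000610351562], [346.6000061035156, 174.5], [322.6000061035156, 183.6999969482422]] ctr [0.5912   0.211125] len 0.0247 0.024 ang 21.4
block [[276.3999938964844, 161.89999389648438], [316.5, 101.69999694824219], [377.20001220703125, 142.1999969482422], [337.1000061035156, 202.39999389648438]] ctr [0.58935  0.210425] len 0.097 0.0973 ang 55.5
green [[193.3000030517578, 148.60000610351562], [208.3000030517578, 132.3000030517578], [225.60000610351562, 148.3000030517578], [210.60000610351562, 164.60000610351562]] ctr [0.4716   0.227775] len 0.0226 0.0223 ang 45.0
red [[353.20001220703125, 48.29999923706055], [354.5, 25.299999237060547], [368.29998779296875, 26.100000381469727], [367.0, 49.099998474121094]] ctr [0.618325 0.3307  ] len 0.0196 0.0126 ang 88.0
```

Request:
{"op": "step_arm", "data": {
  "plan": [
    [[6,21,0,0.12,100],[6,21,-30,0.24,100],[6,21,-60,0.373,100],[6,21,-80,0.373,100],[6,21,-80,0.373,100],[6,21,-80,0.373,100],[6,21,-80,0.373,100],[6,21,-80,0.373,100]]
  ]
}}

```text
time: 1.53
tool_pos: [0.5919, 0.2103, 0.2632]
ee_rot: [3.137, 0.001, 1.942]
wrist_force: [-0.2, -0.5, -0.0]
width: 0.0941
```

```bash
python3 - <<'E'
from bench import robot, cams
from h import *
o=robot.get_obs();s=cams.snapshot("wrist");pickle.dump((o,s),open("w2.pkl","wb"))
print(o["tool_pos"],o["ee_rot"],o["time"])
c=cam(s,o);u,v=proj(c,(.591,.211,.185)).astype(int);f=s["frame"];print(u,v,f[v,u])
hsv=cv2.cvtColor(f,cv2.COLOR_RGB2HSV)
m=np.zeros((402,642),np.uint8)
ff=f.copy();cv2.floodFill(ff,m,(int(u),int(v)),0,(6,6,6),(6,6,6),4|(255<<8)|cv2.FLOODFILL_MASK_ONLY)
m=m[1:-1,1:-1]
cn=max(cv2.findContours(m,0,1)[0],key=cv2.contourArea);b=cv2.boxPoints(cv2.minAreaRect(cn));w=np.array([onz(c,*q,.185)[:2] for q in b])
e=w[1]-w[0];print(b.round(),w.mean(0),np.linalg.norm(e),np.linalg.norm(w[2]-w[1]),np.degrees(np.arctan2(*e[::-1]))%90)
cv2.drawContours(f:=f.copy(),[b.astype(int)],0,(255,0,0),1);cv2.imwrite("pics/w2.png",f[:,:,::-1])
E
```

```text
[0.59192688 0.21034778 0.26323686] [3.13728499e+00 6.98962607e-04 1.94237889e+00] 1.5333
322 204 [172 171 177]
[[ -0.   0.]
 [639.   0.]
 [639. 296.]
 [  0. 296.]] [0.5786 0.2403] 0.42829882091829297 0.22512614241797865 21.38903803418372
```

View pics/w2.png

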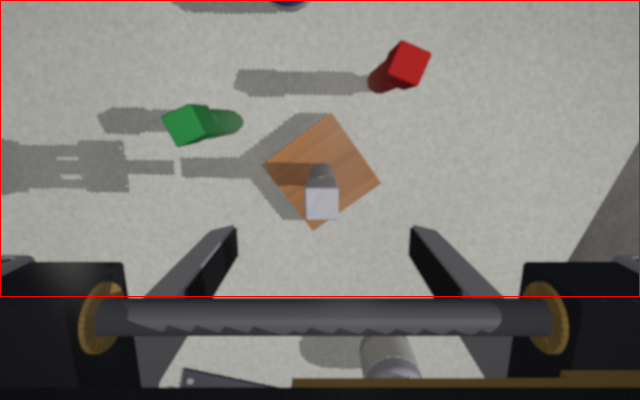

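The wrist view shows the head square to the image at (322,203). The prediction was (322,204), so it is centred between the fingers. The flood fill leaked into the background, but the estimate still holds. Next: descend and grip.

Request:
{"op": "step_arm", "data": {
  "plan": [
    [[-1,1,-35,0,100],[-1,1,-70,0,100],[-1,1,-95,0,100],[-1,1,-110,0,100],[-1,1,-118,0,100],[-1,1,-118,0,100],[-1,1,-118,0,60],[-1,1,-118,0,35]]
  ]
}}

```text
time: 2.25
tool_pos: [0.5914, 0.2123, 0.1451]
ee_rot: [3.137, 0.001, 1.944]
wrist_force: [-0.8, -0.1, 0.1]
width: 0.0834
```

Request:
{"op": "step_arm", "data": {
  "plan": [
    [[0,0,0,0,0],[0,0,0,0,0],[0,0,0,0,0],[0,0,0,0,0],[0,0,0,0,0],[0,0,0,0,0]]
  ]
}}

```text
time: 2.75
tool_pos: [0.59, 0.212, 0.1425]
ee_rot: [3.141, 0.0, 1.944]
wrist_force: [-0.0, 0.1, 0.5]
width: 0.0439
```

Request:
{"op": "step_arm", "data": {
  "plan": [
    [[0,0,0,0,0],[0,0,0,0,0],[0,0,0,0,0],[0,0,0,0,0],[0,0,0,0,0],[0,0,0,0,0]]
  ]
}}

```text
time: 3.25
tool_pos: [0.59, 0.212, 0.1424]
ee_rot: [3.142, 0.0, 1.944]
wrist_force: [0.4, 0.7, -0.6]
width: 0.0259
```

Request:
{"op": "step_arm", "data": {
  "plan": [
    [[0,0,8,0,0],[0,0,18,0,0],[0,0,30,0,0],[0,0,50,0,0],[0,0,80,0,0],[0,0,115,0,0],[0,0,150,0,0],[0,0,170,0,0]]
  ]
}}

```text
time: 3.92
tool_pos: [0.5901, 0.2121, 0.319]
ee_rot: [3.135, 0.001, 1.944]
wrist_force: [0.4, 0.1, -2.0]
width: 0.0259
```

```bash
python3 - <<'E'
from bench import robot, cams
from h import *
o=robot.get_obs();d={n:cams.snapshot(n) for n in("scene","side")};pickle.dump((o,d),open("d1.pkl","wb"))
print(o["tool_pos"],o["wrist_force"],o["width"])
a=d["side"]["frame"][210:330,290:410];b=d["scene"]["frame"][170:260,220:290]
# look: holder from both fixed cameras
cv2.imwrite("pics/h1.png",np.hstack([cv2.resize(a,(400,400),interpolation=2),cv2.resize(b,(400,514),interpolation=2)[:400]])[:,:,::-1])
E
```

```text
[0.59013868 0.21207607 0.31904565] [ 0.35348214  0.06609489 -2.02776755] 0.025875560401201043
```

View pics/h1.png

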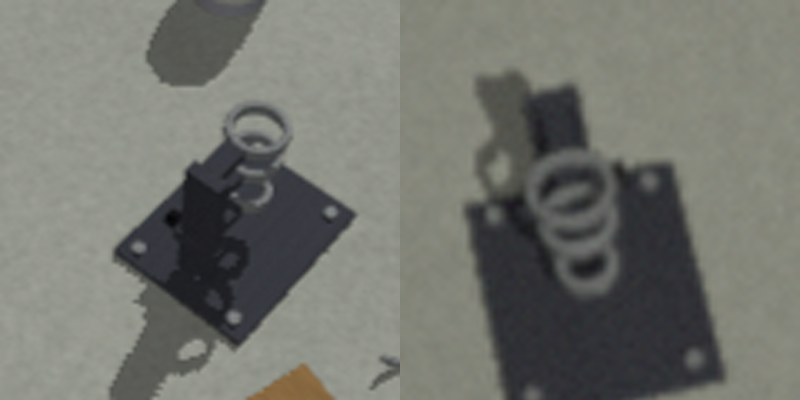

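The side crop shows the top ring at (257,127) and the scene crop shows it at (569,192). The lowest ring is visible below in both. I carry the post toward the holder and stop to one side, so the wrist camera sees the rings.

Request:
{"op": "step_arm", "data": {
  "plan": [
    [[0,-15,0,0,0],[3,-45,0,0,0],[6,-80,0,0,0],[8,-115,0,0,0],[10,-150,0,0,0],[13,-185,0,0,0],[15,-220,0,0,0],[17,-255,0,0,0]]
  ]
}}

```text
time: 4.68
tool_pos: [0.6053, -0.0455, 0.3091]
ee_rot: [-3.136, -0.003, 1.943]
wrist_force: [1.0, -0.3, -2.6]
width: 0.0261
```

Request:
{"op": "step_arm", "data": {
  "plan": [
    [[1,-35,0,0,0],[3,-70,0,0,0],[5,-105,0,0,0],[6,-140,0,0,0],[7,-170,0,0,0],[8,-193,0,0,0],[8,-203,0,0,0],[8,-203,0,0,0]]
  ]
}}

```text
time: 5.35
tool_pos: [0.6134, -0.2487, 0.3089]
ee_rot: [-3.137, -0.004, 1.94]
wrist_force: [-0.6, 0.8, -3.2]
width: 0.0259
```

Request:
{"op": "step_arm", "data": {
  "plan": [
    [[0,0,0,0,0],[0,0,0,0,0],[0,0,0,0,0],[0,0,0,0,0]]
  ]
}}

```text
time: 5.68
tool_pos: [0.6152, -0.2443, 0.313]
ee_rot: [3.141, 0.0, 1.946]
wrist_force: [-0.2, -0.9, -2.0]
width: 0.0258
```

```bash
python3 - <<'E'
from bench import robot, cams
from h import *
o=robot.get_obs();s=cams.snapshot("wrist");pickle.dump((o,s),open("w3.pkl","wb"))
print(o["tool_pos"],o["ee_rot"],o["wrist_force"],o["width"])
d=pickle.load(open("d1.pkl","rb"))[1]
print("scene",onz(cam(d["scene"]),249.6,203.6,.125),"side",onz(cam(d["side"]),367.1,248,.125))
c=cam(s,o);u,v=proj(c,(.593,-.19,.125));print(u,v)
u,v=int(u),int(v);v0=max(v-100,0);a=s["frame"][v0:v0+150,u-100:u+100];print(u-100,v0)
cv2.imwrite("pics/w3.png",cv2.resize(a,None,fx=4,fy=4,interpolation=2)[:,:,::-1])
E
```

```text
[ 0.61521499 -0.24433597  0.31304336] [3.14095454e+00 2.28258289e-04 1.94604004e+00] [-0.20381794 -0.90770227 -1.99021492] 0.025834978989300508
scene [ 0.608  -0.1889  0.125 ] side [ 0.598  -0.1912  0.125 ]
322.4 123.4
222 23
```

View pics/w3.png

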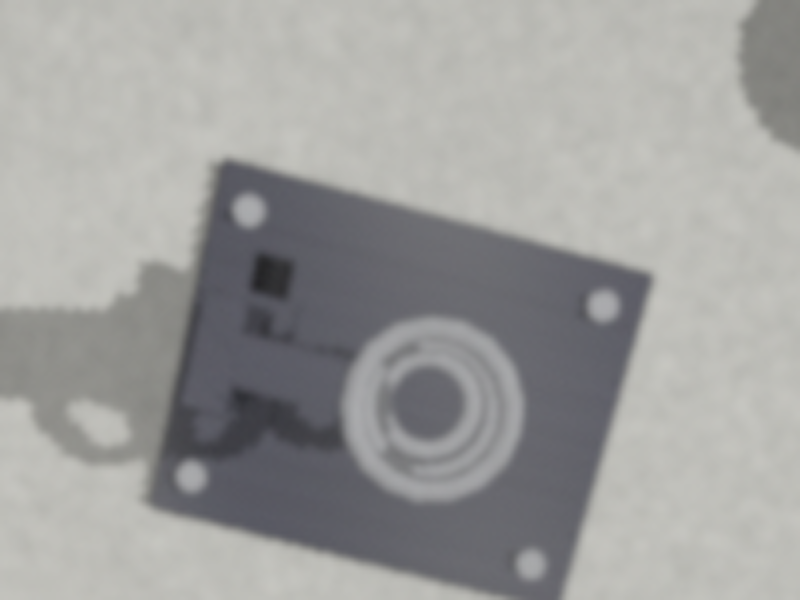

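The wrist crop shows the nested rings from above: outer circle about (433,409), the lowest ring's bore about (428,403). I fit circles to these.

```bash
python3 - <<'E'
from h import *
o,s=pickle.load(open("w3.pkl","rb"));c=cam(s,o);f=s["frame"];g=cv2.cvtColor(f,cv2.COLOR_RGB2GRAY)
m=np.zeros_like(g);cv2.circle(m,(330,125),27,1,-1)
b=((cv2.GaussianBlur(g,(3,3),0)>130)*m).astype(np.uint8)
cs,h=cv2.findContours(b,cv2.RETR_CCOMP,cv2.CHAIN_APPROX_NONE)
for k,hh in zip(cs,h[0]):
    if len(k)>20:
        e=cv2.fitEllipse(k);print(hh[3],len(k),np.round(e[0],2),np.round(e[1],1),[onz(c,*e[0],z) for z in(.125,.095,.055)])
E
```

```text
-1 127 [330.01 124.73] [44.3 45.4] [array([ 0.6008, -0.1883,  0.125 ]), array([ 0.6017, -0.1889,  0.095 ]), array([ 0.6029, -0.1897,  0.055 ])]
0 56 [327.56 123.42] [18.7 21.6] [array([ 0.598, -0.188,  0.125]), array([ 0.5986, -0.1886,  0.095 ]), array([ 0.5995, -0.1893,  0.055 ])]
```

Request:
{"op": "step_arm", "data": {
  "plan": [
    [[-5,20,0,0,0],[-10,40,-5,0,0],[-15,57,-20,0,0],[-15,57,-35,0,0],[-15,57,-48,0,0],[-15,57,-48,0,0],[-15,57,-48,0,0],[-15,57,-48,0,0]]
  ]
}}

```text
time: 6.4
tool_pos: [0.6004, -0.1888, 0.2656]
ee_rot: [3.14, 0.001, 1.944]
wrist_force: [0.5, 1.3, -2.3]
width: 0.026
```

Request:
{"op": "step_arm", "data": {
  "plan": [
    [[0,0,0,0,0],[0,0,0,0,0],[0,0,0,0,0],[0,0,0,0,0]]
  ]
}}

```text
time: 6.73
tool_pos: [0.6002, -0.1892, 0.2651]
ee_rot: [3.141, 0.001, 1.944]
wrist_force: [-0.2, 0.3, -3.5]
width: 0.0264
```

```bash
python3 - <<'E'
from bench import robot, cams
from h import *
o=robot.get_obs();d={n:cams.snapshot(n) for n in("scene","side")};pickle.dump((o,d),open("d2.pkl","wb"))
print(o["tool_pos"],o["ee_rot"],o["wrist_force"],o["time"])
L=[]
for n in d:
    u,v=proj(cam(d[n]),(.6,-.189,.13)).astype(int);print(n,u-25,v-30);L.append(cv2.resize(d[n]["frame"][v-30:v+30,u-25:u+25],(400,480),interpolation=2))
cv2.imwrite("pics/f1.png",np.hstack(L)[:,:,::-1])
E
```

```text
[ 0.60023782 -0.18923012  0.26508845] [3.14074938e+00 6.64811292e-04 1.94358975e+00] [-0.20948351  0.320056   -3.47411098] 6.7333
scene 224 170
side 342 215
```

View pics/f1.png

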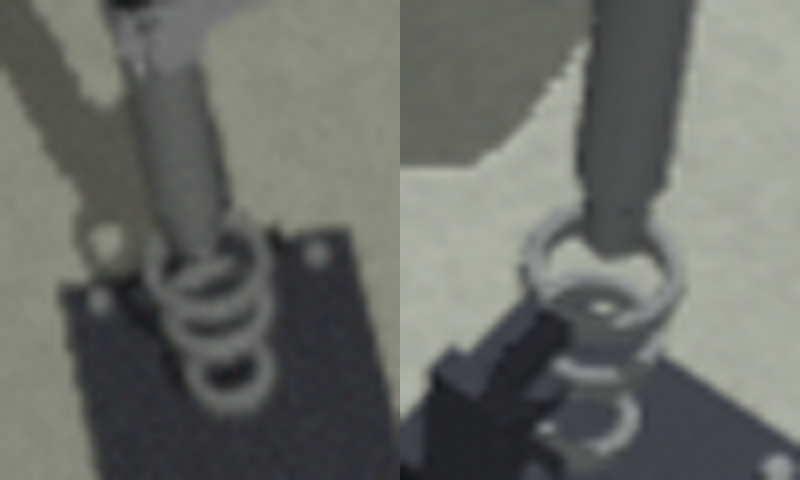

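Both views show the spigot about 10 mm above the top ring and inside its outline (scene crop (200,255), side crop (617,240)). I descend with force checks.

Request:
{"op": "step_arm", "data": {
  "plan": [
    [[0,0,-6,0,0],[0,0,-12,0,0],[0,0,-18,0,0],[0,0,-24,0,0],[0,0,-29,0,0],[0,0,-32,0,0],[0,0,-34,0,0],[0,0,-34,0,0]]
  ]
}}

```text
time: 7.5
tool_pos: [0.5998, -0.1889, 0.2298]
ee_rot: [-3.141, -0.001, 1.944]
wrist_force: [-0.6, 0.4, -3.8]
width: 0.0259
```

Request:
{"op": "step_arm", "data": {
  "plan": [
    [[0,0,-2,0,0],[0,0,-4,0,0],[0,0,-7,0,0],[0,0,-11,0,0],[0,0,-15,0,0],[0,0,-19,0,0],[0,0,-22,0,0],[0,0,-22,0,0]]
  ]
}}

```text
time: 8.17
tool_pos: [0.5995, -0.1888, 0.2071]
ee_rot: [-3.14, -0.001, 1.944]
wrist_force: [0.3, -0.2, -3.8]
width: 0.0258
```

Request:
{"op": "step_arm", "data": {
  "plan": [
    [[0,0,-2,0,0],[0,0,-4,0,0],[0,0,-6,0,0],[0,0,-8,0,0],[0,0,-10,0,0],[0,0,-11,0,0],[0,0,-12,0,0],[0,0,-12,0,0]]
  ]
}}

```text
time: 8.83
tool_pos: [0.5999, -0.189, 0.1962]
ee_rot: [-3.141, -0.0, 1.944]
wrist_force: [0.9, -0.5, -3.4]
width: 0.0256
```

Request:
{"op": "step_arm", "data": {
  "plan": [
    [[0,0,-1,0,0],[0,0,-2,0,0],[0,0,-3,0,0],[0,0,-4,0,0],[0,0,-5,0,0],[0,0,-5,0,0]]
  ]
}}

```text
time: 9.33
tool_pos: [0.5999, -0.189, 0.1911]
ee_rot: [-3.141, -0.0, 1.944]
wrist_force: [1.0, -0.6, -3.1]
width: 0.0258
```

Request:
{"op": "step_arm", "data": {
  "plan": [
    [[0,0,-1,0,0],[0,0,-2,0,0],[0,0,-3,0,0],[0,0,-4,0,0],[0,0,-5,0,0],[0,0,-5,0,0]]
  ]
}}

```text
time: 9.83
tool_pos: [0.5999, -0.189, 0.1861]
ee_rot: [-3.141, -0.0, 1.944]
wrist_force: [-0.4, -0.5, -3.2]
width: 0.0261
```

Request:
{"op": "step_arm", "data": {
  "plan": [
    [[0,0,-1,0,0],[0,0,-2,0,0],[0,0,-3,0,0],[0,0,-4,0,0],[0,0,-5,0,0],[0,0,-5,0,0]]
  ]
}}

```text
time: 10.33
tool_pos: [0.5999, -0.1889, 0.1811]
ee_rot: [-3.141, -0.0, 1.944]
wrist_force: [1.1, -0.6, -3.0]
width: 0.0259
```

Request:
{"op": "step_arm", "data": {
  "plan": [
    [[0,0,-1,0,0],[0,0,-2,0,0],[0,0,-3,0,0],[0,0,-4,0,0],[0,0,-5,0,0],[0,0,-6,0,0],[0,0,-7,0,0],[0,0,-7,0,0]]
  ]
}}

```text
time: 11.0
tool_pos: [0.5999, -0.1889, 0.1741]
ee_rot: [-3.141, -0.0, 1.944]
wrist_force: [0.1, -0.6, -2.6]
width: 0.0259
```

Request:
{"op": "step_arm", "data": {
  "plan": [
    [[0,0,-1,0,0],[0,0,-2,0,0],[0,0,-3,0,0],[0,0,-4,0,0],[0,0,-5,0,0],[0,0,-6,0,0],[0,0,-7,0,0],[0,0,-7,0,0]]
  ]
}}

```text
time: 11.67
tool_pos: [0.5999, -0.1889, 0.1672]
ee_rot: [-3.141, -0.0, 1.944]
wrist_force: [-0.2, 1.1, -3.5]
width: 0.026
```

Request:
{"op": "step_arm", "data": {
  "plan": [
    [[0,0,-0.5,0,0],[0,0,-1,0,0],[0,0,-1.5,0,0],[0,0,-1.5,0,0]]
  ]
}}

```text
time: 12.0
tool_pos: [0.6, -0.189, 0.1659]
ee_rot: [3.142, -0.0, 1.944]
wrist_force: [0.1, -0.1, -2.3]
width: 0.0259
```

Request:
{"op": "step_arm", "data": {
  "plan": [
    [[0,0,-0.5,0,0],[0,0,-1,0,0],[0,0,-1.5,0,0],[0,0,-1.7,0,0],[0,0,-1.7,0,0]]
  ]
}}

```text
time: 12.42
tool_pos: [0.6, -0.189, 0.1642]
ee_rot: [-3.142, -0.0, 1.944]
wrist_force: [-0.2, 0.6, -2.7]
width: 0.0265
```

Request:
{"op": "step_arm", "data": {
  "plan": [
    [[0,0,-0.5,0,0],[0,0,-1,0,0],[0,0,-1.5,0,0],[0,0,-1.7,0,0],[0,0,-1.7,0,0]]
  ]
}}

```text
time: 12.83
tool_pos: [0.6, -0.189, 0.1625]
ee_rot: [-3.142, -0.0, 1.944]
wrist_force: [0.4, -0.3, -3.6]
width: 0.0261
```

Request:
{"op": "step_arm", "data": {
  "plan": [
    [[0,0,-0.5,0,0],[0,0,-1,0,0],[0,0,-1.5,0,0],[0,0,-1.7,0,0],[0,0,-1.7,0,0]]
  ]
}}

```text
time: 13.25
tool_pos: [0.6, -0.189, 0.1608]
ee_rot: [-3.142, -0.0, 1.944]
wrist_force: [-0.6, -0.2, -2.7]
width: 0.0263
```

Request:
{"op": "step_arm", "data": {
  "plan": [
    [[0,0,-0.5,0,0],[0,0,-1,0,0],[0,0,-1.5,0,0],[0,0,-1.7,0,0],[0,0,-1.7,0,0]]
  ]
}}

```text
time: 13.67
tool_pos: [0.6, -0.189, 0.1591]
ee_rot: [-3.142, -0.0, 1.944]
wrist_force: [-0.2, -0.6, -2.8]
width: 0.0258
```

Request:
{"op": "step_arm", "data": {
  "plan": [
    [[0,0,-0.5,0,0],[0,0,-1,0,0],[0,0,-1.5,0,0],[0,0,-1.7,0,0],[0,0,-1.7,0,0]]
  ]
}}

```text
time: 14.08
tool_pos: [0.6, -0.189, 0.1574]
ee_rot: [-3.142, -0.0, 1.944]
wrist_force: [0.5, 0.0, -3.4]
width: 0.026
```

Request:
{"op": "step_arm", "data": {
  "plan": [
    [[0,0,-0.5,0,0],[0,0,-1,0,0],[0,0,-1.5,0,0],[0,0,-1.7,0,0],[0,0,-1.7,0,0]]
  ]
}}

```text
time: 14.5
tool_pos: [0.6, -0.189, 0.1557]
ee_rot: [-3.142, -0.0, 1.944]
wrist_force: [1.1, 0.2, -2.7]
width: 0.0259
```

Request:
{"op": "step_arm", "data": {
  "plan": [
    [[0,0,-0.5,0,0],[0,0,-1,0,0],[0,0,-1.5,0,0],[0,0,-1.7,0,0],[0,0,-1.7,0,0]]
  ]
}}

```text
time: 14.92
tool_pos: [0.6, -0.189, 0.154]
ee_rot: [-3.142, -0.0, 1.944]
wrist_force: [0.7, -0.7, -3.8]
width: 0.0259
```

Request:
{"op": "step_arm", "data": {
  "plan": [
    [[0,0,-0.5,0,0],[0,0,-1,0,0],[0,0,-1.5,0,0],[0,0,-1.7,0,0],[0,0,-1.7,0,0]]
  ]
}}

```text
time: 15.33
tool_pos: [0.6, -0.189, 0.1523]
ee_rot: [-3.142, -0.0, 1.944]
wrist_force: [0.2, -0.2, -2.7]
width: 0.0259
```

Request:
{"op": "step_arm", "data": {
  "plan": [
    [[0,0,-0.5,0,0],[0,0,-1,0,0],[0,0,-1.5,0,0],[0,0,-1.7,0,0],[0,0,-1.7,0,0]]
  ]
}}

```text
time: 15.75
tool_pos: [0.6, -0.189, 0.1506]
ee_rot: [-3.141, -0.0, 1.944]
wrist_force: [-1.0, -0.3, -2.9]
width: 0.0256
```

Request:
{"op": "step_arm", "data": {
  "plan": [
    [[0,0,-0.5,0,0],[0,0,-1,0,0],[0,0,-1.5,0,0],[0,0,-1.7,0,0],[0,0,-1.7,0,0]]
  ]
}}

```text
time: 16.17
tool_pos: [0.6, -0.189, 0.1489]
ee_rot: [-3.142, -0.0, 1.944]
wrist_force: [0.4, 1.1, -2.8]
width: 0.026
```

Request:
{"op": "step_arm", "data": {
  "plan": [
    [[0,0,-0.5,0,0],[0,0,-1,0,0],[0,0,-1.5,0,0],[0,0,-1.7,0,0],[0,0,-1.7,0,0]]
  ]
}}

```text
time: 16.58
tool_pos: [0.6001, -0.189, 0.1481]
ee_rot: [3.141, 0.001, 1.944]
wrist_force: [-0.7, -0.1, 1.4]
width: 0.0257
```

Contact: fz rose from −3.0 N (the post's weight) to +1.4 N at TCP z 0.148. I now press in small steps.

Request:
{"op": "step_arm", "data": {
  "plan": [
    [[0,0,-0.3,0,0],[0,0,-0.6,0,0],[0,0,-0.6,0,0]]
  ]
}}

```text
time: 16.83
tool_pos: [0.6001, -0.189, 0.1477]
ee_rot: [3.141, 0.001, 1.944]
wrist_force: [-1.2, 0.9, 4.2]
width: 0.0257
```

Request:
{"op": "step_arm", "data": {
  "plan": [
    [[0,0,-0.4,0,0],[0,0,-0.8,0,0],[0,0,-1.0,0,0],[0,0,-1.0,0,0]]
  ]
}}

```text
time: 17.17
tool_pos: [0.6001, -0.1891, 0.1474]
ee_rot: [3.141, 0.001, 1.944]
wrist_force: [-3.5, 1.4, 7.2]
width: 0.0259
```

Request:
{"op": "step_arm", "data": {
  "plan": [
    [[0,0,-0.4,0,0],[0,0,-0.5,0,0],[0,0,-0.5,0,0],[0,0,-0.5,0,0]]
  ]
}}

```text
time: 17.5
tool_pos: [0.6001, -0.1891, 0.1473]
ee_rot: [3.14, 0.001, 1.944]
wrist_force: [-3.0, 0.8, 7.6]
width: 0.0259
```

Request:
{"op": "step_arm", "data": {
  "plan": [
    [[0,0,-0.3,0,0],[0,0,-0.4,0,0],[0,0,-0.4,0,0],[0,0,-0.4,0,0]]
  ]
}}

```text
time: 17.83
tool_pos: [0.6001, -0.1891, 0.1472]
ee_rot: [3.14, 0.001, 1.944]
wrist_force: [-3.2, 1.1, 8.3]
width: 0.0259
```

Request:
{"op": "step_arm", "data": {
  "plan": [
    [[0,0,0,0,0],[0,0,0,0,0]]
  ]
}}

```text
time: 18.0
tool_pos: [0.6001, -0.1891, 0.1472]
ee_rot: [3.14, 0.001, 1.944]
wrist_force: [-3.1, 1.8, 8.7]
width: 0.0256
```

Request:
{"op": "step_arm", "data": {
  "plan": [
    [[0,0,-0.3,0,0],[0,0,-0.4,0,0],[0,0,-0.4,0,0],[0,0,-0.4,0,0],[0,0,-0.4,0,0],[0,0,-0.4,0,0],[0,0,-0.4,0,0],[0,0,-0.4,0,0]]
  ]
}}

```text
time: 18.67
tool_pos: [0.6001, -0.1891, 0.1471]
ee_rot: [3.14, 0.002, 1.944]
wrist_force: [-4.3, 1.6, 9.8]
width: 0.0259
```

Request:
{"op": "step_arm", "data": {
  "plan": [
    [[0,0,0,0,0],[0,0,0,0,0],[0,0,0,0,0],[0,0,0,0,0],[0,0,0,0,0]]
  ]
}}

```text
time: 19.08
tool_pos: [0.6001, -0.1891, 0.1471]
ee_rot: [3.14, 0.002, 1.944]
wrist_force: [-3.2, 1.8, 9.6]
width: 0.026
```

Request:
{"op": "step_arm", "data": {
  "plan": [
    [[0,0,0,0,0],[0,0,0,0,0],[0,0,0,0,0],[0,0,0,0,0],[0,0,0,0,0]]
  ]
}}

```text
time: 19.5
tool_pos: [0.6001, -0.1891, 0.1471]
ee_rot: [3.14, 0.002, 1.944]
wrist_force: [-2.6, 0.5, 8.7]
width: 0.0259
```

The push held at about 9–10 N at the wrist plus 3 N of weight, roughly 12 N on the ring, for 1.4 s. I ease off, then release.

Request:
{"op": "step_arm", "data": {
  "plan": [
    [[0,0,0.6,0,0],[0,0,1.2,0,0],[0,0,1.8,0,0],[0,0,2.3,0,0],[0,0,2.3,0,0]]
  ]
}}

```text
time: 19.92
tool_pos: [0.6001, -0.1891, 0.1475]
ee_rot: [3.141, 0.001, 1.944]
wrist_force: [-2.1, 0.8, 5.6]
width: 0.0263
```

Request:
{"op": "step_arm", "data": {
  "plan": [
    [[0,0,0,0,35],[0,0,0,0,45],[0,0,0,0,70],[0,0,0,0,70],[0,0,0,0,70],[0,0,0,0,70],[0,0,0,0,70],[0,0,0,0,70]]
  ]
}}

```text
time: 20.58
tool_pos: [0.6, -0.189, 0.1466]
ee_rot: [3.142, -0.0, 1.944]
wrist_force: [0.1, -0.1, 0.3]
width: 0.0657
```

Released cleanly. I retreat straight up and look.

Request:
{"op": "step_arm", "data": {
  "plan": [
    [[0,0,5,0,70],[0,0,15,0,70],[0,0,35,0,70],[0,0,65,0,70],[0,0,100,0,70],[0,0,130,0,70],[0,0,130,0,70],[0,0,130,0,70]]
  ]
}}

```text
time: 21.25
tool_pos: [0.6011, -0.1894, 0.2811]
ee_rot: [3.136, 0.005, 1.944]
wrist_force: [0.0, 0.4, -0.2]
width: 0.0657
```

Request:
{"op": "step_arm", "data": {
  "plan": [
    [[-20,30,0,0,70],[-45,60,0,0,70],[-65,90,0,0,70],[-80,110,0,0,70],[-80,120,0,0,70],[-80,120,0,0,70],[-80,120,0,0,70],[-80,120,0,0,70]]
  ]
}}

```text
time: 21.92
tool_pos: [0.5205, -0.0699, 0.2757]
ee_rot: [-3.14, -0.0, 1.943]
wrist_force: [0.2, -0.0, -0.9]
width: 0.0659
```

```bash
python3 - <<'E'
from bench import robot, cams
from h import *
o=robot.get_obs();d={n:cams.snapshot(n) for n in("scene","side")}
print(o["tool_pos"],o["wrist_force"],o["time"])
L=[]
for n in d:
    C=cam(d[n]);u,v=proj(C,(.6,-.189,.13)).astype(int);print(n,u-40,v-45,[((proj(C,(.6,-.189,z))-[u-40,v-45])*[5,5.333]).round() for z in(.191,.125)])
    L.append(cv2.resize(d[n]["frame"][v-45:v+45,u-40:u+40],(400,480),interpolation=2))
    d0=pickle.load(open("d0.pkl","rb"))[n]["frame"]
    df=(cv2.absdiff(d0,d[n]["frame"]).max(2)>40).astype(np.uint8);df=cv2.morphologyEx(df,2,np.ones((3,3)))
    print([tuple(int(t) for t in x) for x in cv2.connectedComponentsWithStats(df)[2][1:] if x[4]>25])
cv2.imwrite("pics/fin.png",np.hstack(L)[:,:,::-1])
E
```

```text
[ 0.52050281 -0.06988408  0.27567357] [ 0.217459   -0.02566477 -0.927033  ] 21.9167
scene 209 155 [array([188., 179.]), array([202., 247.])]
[(259, 0, 28, 22, 210), (306, 0, 17, 41, 621), (253, 8, 29, 23, 293), (245, 33, 15, 29, 287), (275, 34, 7, 12, 68), (204, 44, 58, 110, 1585), (334, 71, 15, 6, 73), (263, 72, 9, 9, 55), (256, 75, 77, 65, 1620), (248, 76, 15, 15, 157), (293, 77, 11, 6, 38), (280, 89, 13, 12, 70), (240, 97, 48, 79, 1142), (299, 119, 27, 46, 702), (348, 168, 13, 16, 100), (368, 176, 16, 26, 218), (242, 186, 11, 11, 89)]
side 327 200 [array([213., 153.]), array([200., 251.])]
[(136, 0, 210, 66, 4595), (0, 53, 104, 24, 730), (112, 57, 17, 11, 151), (313, 82, 13, 27, 293), (70, 89, 253, 113, 3476), (315, 113, 26, 17, 226), (294, 116, 13, 5, 44), (315, 146, 19, 10, 106), (285, 150, 27, 17, 150), (287, 160, 25, 43, 555), (31, 169, 70, 154, 1842), (229, 219, 21, 19, 171), (362, 233, 14, 10, 99), (362, 245, 12, 7, 64), (0, 273, 31, 49, 566), (149, 285, 132, 115, 3836), (329, 323, 15, 17, 100), (211, 335, 55, 65, 1309), (109, 368, 6, 8, 35), (34, 372, 9, 28, 142)]
```

View pics/fin.png

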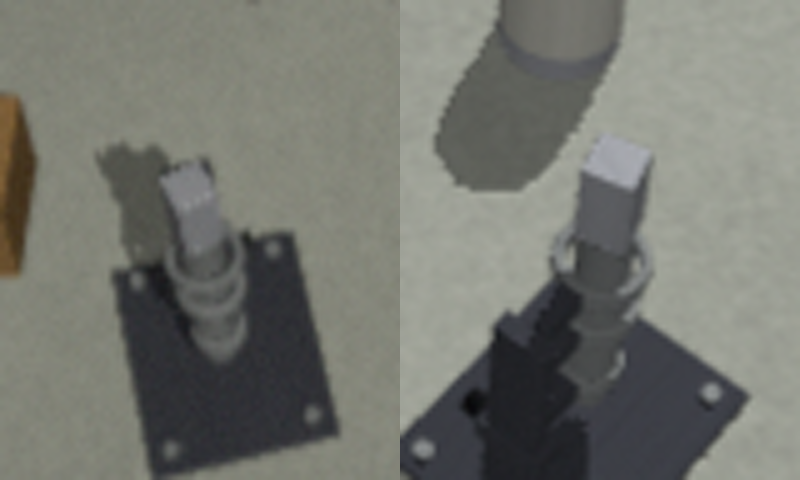

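The post stands upright through all three rings. Its top is at scene crop (188,180) and side crop (617,155), matching the prediction for full seating. The image differences are only the arm, shadows and the post. I hand in.

```bash
python3 -c "
from bench import robot
print(robot.close_job())"
```

```text
the job is handed in; nothing more can be done
None
```

The steel post now stands upright in the three-ring holder, let go, and the job was handed in at about 22 s of the 61 s allowed; no verdict came back.

- **Stop found:** I lowered the post in small steps until the wrist force jumped, with the tool at z = 0.148 m. That puts the lowest ring's upper face about 51 mm above the table, inside the stated 44 to 68 mm.
- **Push:** I held it down for about 1.4 s. The wrist read 9 to 10 N upward, and with the post's 3 N weight that is roughly 12 to 13 N on the ring. The highest reading I saw was about 13 N, well under the 25 N limit. A sideways force of 3 to 4 N also showed while pressing; it vanished on release.
- **Letting go:** I eased off partway first, so about 8 to 9 N was still bearing on the ring when the fingers opened.
- **Last look:** Both fixed cameras showed the post seated through all three rings, with its top where the seated height predicted. The image differences from the start fit the arm, its shadows and the post; I saw no sign that the other goods had moved.
- **Disagreements:**
  - One automatic outline of the head failed before the grasp. I relied on the earlier measurement, and the picture agreed with it.
  - A rough single-view reading put the top ring about 8 mm off. I used the close wrist-camera fit instead.

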